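Tare the parcel scale, load the charger, record the weight

TASK

Weigh the black charger. With the blue tray still empty on the scale, press the blue tare key on the sloping panel of the terminal with the closed fingertips, squarely, and hold it for about half a second at about 12 N; then set the charger down flat in the tray without dropping it and let go, and press and hold the green record key in the same way. Keep well under 25 N on the keys, press no key out of turn, and leave the tray and everything else where it is.

Things in the scene. Friction and masses are not known exactly. Their poses are not given: they have to be found in the camera images.
- terminal: Grey weighing terminal, fixed, about 105 deep x 170 wide x 110 mm high (170 with its guard). Origin: centre of its underside; x runs from its front (robot side) to its back, y to its left. Its key panel, 100 mm along the slope, rises to the back at 40 degrees to the table. Keys side by side, centres 68 mm apart: blue tare key left (+y), green record key right (-y).
- guard (a point): Middle of the free edge of the clear plastic guard plate (4 mm thick, 166 mm wide) that stands square to the panel along its upper edge. Its near face is 45 mm up-slope of the key centres and it reaches 76 mm out from the key faces, so a tool pointing straight down cannot get at the keys: come in square to the panel, tilted 40 degrees.
- tare_key: Blue tare key, a flat membrane key 36 mm wide (its y) x 30 mm up-slope (its x), 3 mm proud of the panel. Origin: centre of its face; z points out of the panel (square to it), x up the slope, y left. Springs: starts to give at 2 N, stops hard at 10 N after 2 mm. It takes when the fingers press it with 8 to 20 N (aim for 12) for 0.4 s; 25 N breaks it.
- record_key: Green record key, to the right of the blue one; same size, axes, spring and forces as the tare key.
- scale: Flat parcel scale, fixed, steel platter 220 (x) x 250 (y) mm, its top 45 mm above the table. Origin: centre of its underside on the table.
- tray: Blue open tray, loose on the platter, outside 138 (x) x 178 (y) x 26 mm high, walls and floor about 4 mm. Origin: centre of its underside (45 mm above the table); long side along its y.
- charger: Black charger brick, 46 (x) x 110 (y) x 34 mm high, about 0.3 to 0.55 kg, lying on the table, with a silver label on top. Origin: centre of its underside; long along its y. It lies in one of three places, swapped with the carton and the tape roll. Grip it across its 46 mm width.
- carton: Bystander: small white and green carton, 55 x 80 x 55 mm high, origin under its centre. Leave alone.
- tape_roll: Bystander: brown tape roll lying flat, 84 mm across, 48 mm high, origin under its centre. Leave alone.
- bottle: Bystander: bottle, 50 mm across, 120 mm high, between terminal and scale, origin under its centre. Leave alone.
- dispenser: Bystander: yellow tape gun, about 150 x 56 x 130 mm high, origin under its foot. Leave alone.
- marker: Bystander: black and red marker, 120 x 14 x 14 mm, origin under its middle. Leave alone.
- mug: Bystander: white mug, 80 mm across, 90 mm high, origin under its centre. Leave alone.

How it is judged:
By the outcome, as a careful person would: the job done as asked, in the order asked, and still so for the second after the job is handed in, with the robot touching nothing.
It also fails if it takes over 70 s, if anything falls off the work surface, if the arm or the gripper's body presses on something with over 40 N, if the wrist force passes 120 N, or if a joint passes its speed limit or range.

ROBOT

A 6-joint arm with a two-finger parallel gripper is mounted at the origin on the work surface. World frame = base frame: x ahead of the robot, y to its left, z up, the work surface at z = 0. Lengths are in m, angles in rad, forces in N, time in s.
With the tool pointing down it reaches from about 0.3 to 0.875 m from the base axis. Payload 6.4 kg.
Tool frame: the origin (TCP) lies between the finger pads, 19 mm behind the fingertips; this is the grasp point; z points along the fingers, y is the line along which they close (so a half turn about z gives the same grasp; the last joint's range is limited). The gripper opens to 85 mm and grips with 20 to 120 N. Pads are 22 mm wide; open, the fingers measure 114 mm over their backs; the gripper's body (76 mm by 85 mm) begins 54 mm behind the grasp point. The pads swing forward as they close: fully open they stand 13 mm farther back than shut.
Start: joints at [-1.402, 0.181, 1.607, -0, 1.354, -0.206], TCP at [0.211, -0.535, 0.25] pointing down, gripper open.
Joint ranges: [-2.99, 2.99], [-0.89, 2.07], [0.3, 2.58], [-1.14, 4.28], [0, 2.63], [-3.12, 3.12]. Speed limits (rad/s): [2.57, 2.57, 3.01, 3.14, 3.14, 3.14].

INTERFACE

Orientations are given as a unit quaternion [w, x, y, z].
In Python, from bench import readout, vision, ctrl gives the robot as it stands.
- The arm moves only by the tool play_rows, never from a script. Its arguments are lists of equal length, an entry for each row: "xyz": the shift along the tool's x, y, z in mm, a list of three; "rot": the turn, a rotation vector about the tool's x, y, z in rad, a list of three; "grip": the opening, from 0 (shut) to 1 (fully open). In form: {"xyz": [[x, y, z], ...], "rot": [[rx, ry, rz], ...], "grip": [grip, ...]}. A call has exactly 10 rows; each row is the pose to reach, as a shift and turn from the pose commanded when the call began, along the tool's axes at that moment; what a row does not reach only later rows make up. A row lasts 1/8 s, in which the tool goes at most 62.5 mm and 10.7 degrees, less where a joint would pass 70% of its speed; a pose out of reach is approached as far as the arm can. A call with a gripper value outside its range is refused whole. The fingers move at their own pace and stop on an object; the grip force is fixed at half the most. Time passes only in rows, so rows that repeat a pose let the fingers close, or fill a call up. It gives the time, the measured TCP pose, the force, the opening and the grip force at its end, in the units of the state.
- readout.get_obs(): the state, without advancing time (a new reading comes with each control period).
- vision.camera(name): name is "scene" or "top"; returns a dict with "color" (384x512x3 uint8, red, green, blue), "depth" (384x512 float32, m along the optical axis (not along the pixel's ray), 0 where there is no reading), "camera_matrix" (3x3 intrinsics, pixels), "k1" (the pictures are not rectified: a ray, as slopes to the right and down, at radius r is drawn at 1 + k1 r^2 times it, then the intrinsics apply), "extrinsics" (4x4, takes a point from camera to world coordinates). Camera axes: x right, y down, z forward; pixel columns grow to the right and rows downward; lengths in m; the calibration is good to about 2 mm. A picture is of the moment at which its call begins.
- ctrl.hand_in(): hands the job in; it is judged then, once.
The state is a dict: "time_s": time; "q": joint angles; "dq": joint speeds; "joint_efforts": joint torques, N m; "eef_pos": TCP position; "eef_rot": TCP orientation; "wrist_force": force on the tool from outside, world axes, zero at the start; "torque": the same for the moment, N m; "opening": opening from 0.0 (shut) to 1.0 (fully open); "grasp_force": force on a finger pad.
Only numpy, scipy, OpenCV 4.12 (cv2) and the standard library are available. Lean on these libraries where they do the work, as an engineer would, in place of code of your own. Each camera call takes 0.05 s, during which the arm holds its last target. There are 200 camera calls.

## Working session

There is one attempt and no reset: what is moved stays moved. The work goes in short steps, Python scripts to look and compute and a tool call to move; the robot and the scene stay as the last step left them, time stands still between calls to the robot, and variables do not carry over. Pictures are saved under pics/ and viewed, at most 10 in all, crops included, and the job is handed in when it is done.

Besides the shell and the picture viewer there is one more tool, called after "Request:" as name(argument=value, ...), one argument or row to a line, values as JSON. play_rows: Moves the arm, as the interface text tells. Its arguments: {"type":"object","properties":{"xyz":{"type":"array","items":{"type":"array","items":{"type":"number"}}},"rot":{"type":"array","items":{"type":"array","items":{"type":"number"}}},"grip":{"type":"array","items":{"type":"number"}}},"required":["xyz","rot","grip"]}

```bash
mkdir -p pics
cat > h.py <<'E'
import numpy as np, cv2
from scipy.spatial.transform import Rotation as R
from bench import readout, vision, ctrl
def cloud(c):
    d=c["depth"]; K=c["camera_matrix"]; h,w=d.shape
    u,v=np.meshgrid(np.arange(w),np.arange(h))
    pts=np.stack([u,v],-1).reshape(-1,1,2).astype(np.float64)
    n=cv2.undistortPoints(pts,K,np.array([c["k1"],0,0,0.])).reshape(h,w,2)
    P=np.dstack([n*d[...,None],d]); T=c["extrinsics"]
    W=P@T[:3,:3].T+T[:3,3]; W[d==0]=np.nan
    return W
def save(c,n): cv2.imwrite("pics/"+n,c["color"][...,::-1])
E
python3 - <<'E'
from h import *
for n in("scene","top"):
    c=vision.camera(n); save(c,n+"1.png"); np.savez(n+"1.npz",W=cloud(c),**c); print(c["extrinsics"].round(3).tolist(),c["k1"])
o=readout.get_obs(); print(o)
E
```

```text
[[-0.769, 0.371, -0.521, 1.254], [0.639, 0.472, -0.607, 0.83], [0.02, -0.799, -0.601, 0.925], [0.0, 0.0, 0.0, 1.0]] -0.17343966982415024
[[0.046, -0.978, 0.205, 0.256], [-0.999, -0.045, 0.008, 0.012], [0.001, -0.206, -0.979, 1.533], [0.0, 0.0, 0.0, 1.0]] -0.038795473766800516
{'time_s': 0.1, 'q': array([-1.40233028e+00,  1.81464581e-01,  1.60791456e+00,  2.75196441e-05,
        1.35379205e+00, -2.06287212e-01]), 'dq': array([ 0.00181018, -0.00089023, -0.00257816, -0.00070398, -0.00062062,
        0.00042245]), 'joint_efforts': array([ 7.22880159e-04, -4.45874298e+01, -3.52237809e+01, -2.66992320e-04,
        4.23315796e-03, -1.41097587e-05]), 'eef_pos': array([ 0.2104256 , -0.53461201,  0.24917227]), 'eef_rot': array([-7.88874380e-04,  9.82496550e-01,  1.86279108e-01,  2.83570234e-05]), 'wrist_force': array([ 0.25456723, -0.13221169,  0.53388316]), 'torque': array([0.04142098, 0.01190799, 0.02836746]), 'grasp_force': 0.0, 'opening': 0.997925043945442}
```

View pics/scene1.png

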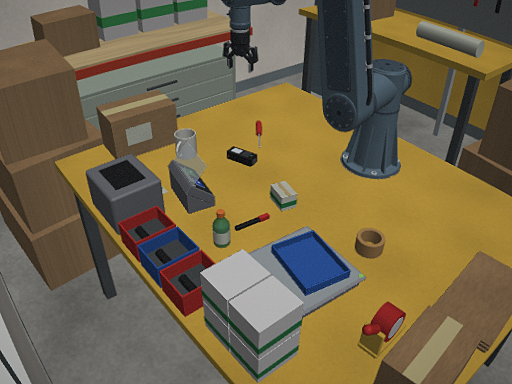

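View pics/top1.png

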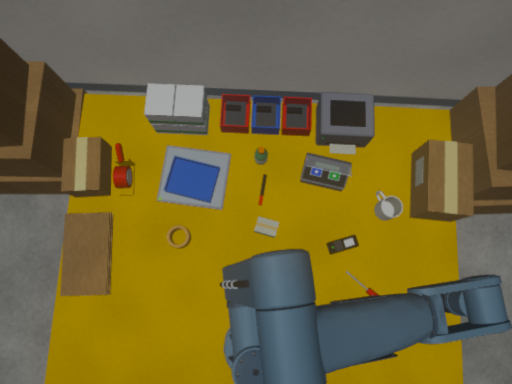

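The scene view shows the charger at (241,155), the terminal seen from behind at (190,185) and the tray at (310,262). In the top view the tray is at (192,180), the blue key at (316,172), the green key at (334,176), the charger at (342,244), the carton at (267,227) and the tape roll at (178,237).

```bash
cat > m.py <<'E'
from h import *
z=np.load("top1.npz"); W=z["W"]; col=z["color"]; hsv=cv2.cvtColor(col,cv2.COLOR_RGB2HSV)
K=z["camera_matrix"];T=z["extrinsics"];k1=float(z["k1"])
def ray(uv):
    n=cv2.undistortPoints(np.array(uv,float).reshape(-1,1,2),K,np.array([k1,0,0,0.])).reshape(-1,2)
    return np.c_[n,np.ones(len(n))]@T[:3,:3].T
def plane(uv,h):
    d=ray(uv); return T[:3,3]+d*((h-T[2,3])/d[:,2])[:,None]
def blob(mask,box):
    m=np.zeros(mask.shape,np.uint8);x0,y0,x1,y1=box;m[y0:y1,x0:x1]=mask[y0:y1,x0:x1]
    n,l,s,c=cv2.connectedComponentsWithStats(m); i=1+np.argmax(s[1:,4]); return l==i,c[i]
def rect(m,h,lab):
    cs,_=cv2.findContours(m.astype(np.uint8),cv2.RETR_EXTERNAL,cv2.CHAIN_APPROX_NONE); c=max(cs,key=len).reshape(-1,2)
    p=plane(c,h)[:,:2]; r=cv2.minAreaRect((p*1000).astype(np.float32)); print(lab,r, "depth z med",np.nanmedian(W[m][:,2]))
H,S,V=[hsv[...,i].astype(int) for i in range(3)]
np.set_printoptions(precision=4,suppress=True)
blue=(H>105)&(H<130)&(S>150)&(V>60)
m,c=blob(blue,(150,140,240,215)); rect(m,0.071,"tray")
m,c=blob((V<75),(320,230,365,260)); 
box=np.zeros_like(m);box[230:260,320:365]=1
ch,_=blob(((S<110)|(V<75)),(320,230,365,258)); rect(ch,0.034,"charger")
yel=(H>15)&(H<32)&(S>150)&(V>80)
m,c=blob(~yel,(322,228,364,258)); rect(m,0.034,"charger2")
for lab,mk in(("tare",(H>100)&(H<130)&(S>120)&(V>120)),("rec",(H>45)&(H<85)&(S>120)&(V>90))):
    m,c=blob(mk,(305,150,350,190)); print(lab,c,m.sum(),np.nanmean(W[m],0))
# terminal panel
P=W[150:195,298:355].reshape(-1,3); P=P[np.isfinite(P).all(1)]
print("hist",np.histogram(P[:,2],bins=np.arange(0,.2,.01)))
print("scale top",np.nanmedian(W[150:205,160:167,2]), "carton",W[227,267],"tape",W[237,170:190:3])
cv2.imwrite("pics/crop.png",np.hstack([cv2.resize(col[145:195,295:360],None,fx=6,fy=6,interpolation=cv2.INTER_NEAREST),cv2.resize(col[220:270,310:375],None,fx=6,fy=6,interpolation=cv2.INTER_NEAREST)])[...,::-1])
E
python3 m.py
```

```text
tray ((590.51953125, 262.0943908691406), (166.9119415283203, 128.7693328857422), 78.51698303222656) depth z med 0.04920399757230465
charger ((379.24127197265625, -303.28759765625), (39.24851608276367, 107.83965301513672), 18.843406677246094) depth z med 0.03403227991500812
charger2 ((379.56402587890625, -303.75140380859375), (40.5037841796875, 109.10110473632812), 18.51878547668457) depth z med 0.03388114551065469
tare [315.9   171.425] 40 [ 0.639  -0.1956  0.0776]
rec [334.0968 175.3548] 31 [ 0.6281 -0.2638  0.0749]
hist (array([503,  24,  29,  64, 203, 165, 154, 165,  63,  67, 144,  72,  66,
        64,  71,  68,  74,   0,   0]), array([0.  , 0.01, 0.02, 0.03, 0.04, 0.05, 0.06, 0.07, 0.08, 0.09, 0.1 ,
       0.11, 0.12, 0.13, 0.14, 0.15, 0.16, 0.17, 0.18, 0.19]))
scale top 0.042694514085369506 carton [ 0.4272 -0.0232  0.0537] tape [[ 0.3762  0.3346  0.0273]
 [ 0.3786  0.3282  0.0041]
 [ 0.3798  0.3185 -0.0038]
 [ 0.3798  0.3058  0.003 ]
 [ 0.3803  0.2943  0.0035]
 [ 0.3809  0.2832  0.0026]
 [ 0.3782  0.265   0.0426]]
```

View pics/crop.png

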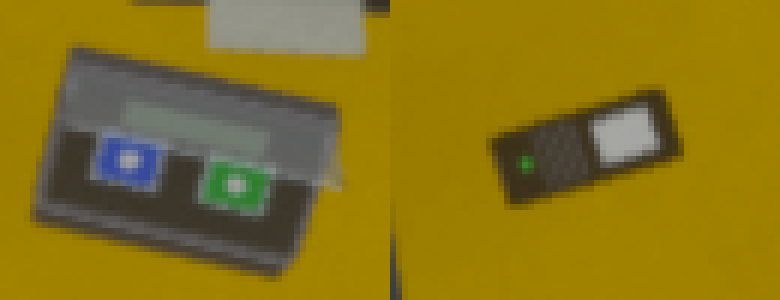

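The crop shows both keys clearly, blue centre at about (316.2,171.6) and green at (334.1,176), with the guard just up-slope. The charger is fully visible, its label at the right end.

```bash
cat >> m.py <<'E'
print("-----")
def wh(mk,box):
    x0,y0,x1,y1=box; return blob(mk,box)
# key centres by moment of key region incl. white
keys={}
for lab,b in(("tare",(309,165,324,179)),("rec",(327,169,342,184))):
    m,c=blob((V>105),b); 
    keys[lab]=c; print(lab,c,m.sum(),[plane(c,h)[0] for h in(.078,.083)])
# panel plane: dark pixels
dark=(V<85)&(S<120); m=np.zeros_like(dark); m[166:188,301:347]=dark[166:188,301:347]
P=W[m]; P=P[np.isfinite(P).all(1)&(P[:,2]>.05)&(P[:,2]<.11)]
for _ in range(6):
    A=np.c_[P[:,:2],np.ones(len(P))]; k=np.linalg.lstsq(A,P[:,2],rcond=None)[0]; r=P[:,2]-A@k; P=P[abs(r)<max(.003,2*r.std())]
print("plane",k,len(P),r.std(),"slope",np.degrees(np.arctan(np.hypot(*k[:2]))),"yaw",np.degrees(np.arctan2(k[1],k[0])))
for l,c in keys.items():
    d=ray(c)[0];o=T[:3,3]; t=(k[0]*o[0]+k[1]*o[1]+k[2]-o[2])/(d[2]-k[0]*d[0]-k[1]*d[1]); print(l,o+t*d)
# terminal outline top edges
ter,_=blob(~yel,(295,148,356,192)); rect(ter,0.05,"terminal")
# table z bias
print("table z",np.nanmedian(W[200:220,300:360,2]))
s=np.load("scene1.npz"); Ws=s["W"]; hs=cv2.cvtColor(s["color"],cv2.COLOR_RGB2HSV).astype(int)
m=np.zeros(hs.shape[:2],bool); m[145:168,225:260]=True
P=Ws[m]; P=P[np.isfinite(P).all(1)&(P[:,2]>.012)]; Pt=P[P[:,2]>.028]
print("charger scene", cv2.minAreaRect((P[:,:2]*1000).astype(np.float32)),cv2.minAreaRect((Pt[:,:2]*1000).astype(np.float32)),np.percentile(Pt[:,2],50))
print("charger top depth", end=" ")
P=W[228:262,320:366].reshape(-1,3);P=P[np.isfinite(P).all(1)&(P[:,2]>.025)];print(cv2.minAreaRect((P[:,:2]*1000).astype(np.float32)))
E
python3 m.py | sed -n '/-----/,$p'
```

```text
-----
tare [316.5039 169.7984] 129 [array([ 0.6455, -0.1977,  0.078 ]), array([ 0.6442, -0.197 ,  0.083 ])]
rec [334.     174.1417] 127 [array([ 0.6319, -0.2629,  0.078 ]), array([ 0.6306, -0.2619,  0.083 ])]
plane [ 0.7579 -0.1379 -0.4401] 257 0.002697438396410749 slope 37.61014675932731 yaw -10.31471012576609
tare [ 0.6458 -0.1979  0.0767]
rec [ 0.6325 -0.2633  0.0756]
terminal ((647.0662841796875, -240.41921997070312), (185.57313537597656, 116.9830093383789), 79.15126037597656) depth z med 0.08021898441141606
table z -0.00012542412933802538
charger scene ((343.06036376953125, -318.2173156738281), (135.41885375976562, 114.87848663330078), 21.982919692993164) ((379.9945068359375, -302.7923583984375), (55.17409133911133, 111.31629180908203), 23.121570587158203) 0.03475275551283097
charger top depth ((378.62066650390625, -305.9977722167969), (46.138389587402344, 111.51127624511719), 18.39541244506836)
```

```bash
cat > g.py <<'E'
from h import *
np.set_printoptions(precision=4,suppress=True)
W=np.load("top1.npz")["W"]
P=W[148:192,295:356].reshape(-1,3);P=P[np.isfinite(P).all(1)]
psi=np.radians(-10.2);ex=np.array([np.cos(psi),np.sin(psi)]);ey=np.array([-ex[1],ex[0]])
g=P[P[:,2]>.155]; print("guard",g.max(0),len(g),np.polyfit(g[:,1],g[:,0],1))
for n in("top","scene"):
    Wn=np.load(n+"1.npz")["W"]; Q=Wn.reshape(-1,3);Q=Q[np.isfinite(Q).all(1)]
    d=Q[:,:2]-[.6335,-.2297]; a=d@ex;b=d@ey; s=(abs(b)<.09)&(abs(a)<.09)
    a,b,zz=a[s],b[s],Q[s,2]
    print(n,"yrange z>.06",np.percentile(b[zz>.06],[1,99]),"zmax",zz.max())
    for lo in np.arange(-.08,.08,.008):
        k=(a>=lo)&(a<lo+.008)&(abs(b)<.075)
        if k.sum()>4: print("%.3f"%(lo+.004),k.sum(),np.percentile(zz[k],[5,30,50,70,95]))
E
python3 g.py
```

```text
guard [ 0.6438 -0.1484  0.1693] 109 [0.1872 0.6669]
top yrange z>.06 [-0.0807  0.0847] zmax 0.16931527883807007
-0.076 82 [-0.006  -0.0028 -0.0009  0.001   0.0048]
-0.068 76 [-0.0056 -0.0019  0.0003  0.0021  0.0054]
-0.060 81 [-0.007  -0.0026 -0.0007  0.0008  0.0029]
-0.052 77 [-0.0053 -0.0012  0.0004  0.0016  0.0045]
-0.044 80 [-0.0073 -0.0024 -0.0004  0.0015  0.0042]
-0.036 175 [-0.0041  0.0032  0.0161  0.0321  0.0424]
-0.028 108 [0.0362 0.0441 0.0467 0.0489 0.0546]
-0.020 102 [0.0481 0.0529 0.0551 0.0575 0.0623]
-0.012 174 [0.0555 0.0615 0.0676 0.161  0.1664]
-0.004 164 [0.0629 0.0699 0.0742 0.1536 0.1603]
0.004 161 [0.0705 0.0764 0.0805 0.1431 0.1498]
0.012 81 [0.0757 0.086  0.1347 0.1368 0.1407]
0.020 54 [0.122  0.126  0.1272 0.1291 0.1325]
0.028 51 [0.1124 0.1161 0.1182 0.12   0.1225]
0.036 62 [0.103  0.1061 0.1081 0.1099 0.1134]
0.044 80 [0.0992 0.1041 0.1056 0.1068 0.1106]
0.052 49 [0.0933 0.0964 0.0982 0.1011 0.1035]
0.060 36 [0.0848 0.0891 0.0906 0.0913 0.0944]
scene yrange z>.06 [-0.0818  0.0873] zmax 0.1672822748216246
-0.076 62 [-0.0019 -0.0006  0.0005  0.0013  0.0035]
-
[... 170 characters left out ...]
27 -0.0004  0.0003  0.0009  0.0041]
-0.028 19 [0.047  0.049  0.05   0.0515 0.0531]
-0.020 23 [0.0524 0.0538 0.0552 0.0566 0.0597]
-0.012 80 [0.0605 0.1591 0.1626 0.1648 0.1665]
-0.004 118 [0.0699 0.1537 0.1559 0.1578 0.1621]
0.004 120 [0.0757 0.1437 0.1458 0.1488 0.1535]
0.012 116 [0.0853 0.1343 0.1373 0.1393 0.1436]
0.020 109 [0.1034 0.1254 0.1279 0.1295 0.134 ]
0.028 108 [0.1117 0.1164 0.1186 0.121  0.1247]
0.036 90 [0.1047 0.1071 0.1088 0.1111 0.1148]
0.044 77 [0.1024 0.1053 0.1063 0.1077 0.1093]
0.052 101 [0.0934 0.0977 0.0992 0.1014 0.1041]
0.060 384 [0.0011 0.0263 0.0495 0.0719 0.0933]
0.068 72 [-0.0017 -0.0003  0.0003  0.0012  0.0044]
0.076 70 [-0.4142 -0.0011 -0.0002  0.0011  0.0041]
```

```bash
cat >> h.py <<'E'
np.set_printoptions(precision=4,suppress=True)
psi=np.radians(-10.4); c4,s4=np.cos(np.radians(40)),np.sin(np.radians(40))
ex=np.array([np.cos(psi),np.sin(psi),0]); ey=np.array([-ex[1],ex[0],0]); up=np.array([0,0,1.])
nrm=-s4*ex+c4*up; slope=c4*ex+s4*up
Rpress=np.c_[slope,-ey,-nrm]
TARE=np.array([.6388,-.1951,.0767])-.002*slope; REC=np.array([.6266,-.2619,.0767])-.002*slope
def go(p,Rt,o=None):
    o=o or readout.get_obs(); R0=R.from_quat(o["eef_rot"],scalar_first=True)
    print("t",o["time_s"],"xyz mm",(R0.inv().apply(np.array(p)-o["eef_pos"])*1000).round(1),"rot",(R0.inv()*R.from_matrix(Rt)).as_rotvec().round(3),"at",o["eef_pos"],"F",o["wrist_force"],"q",o["q"])
E
python3 -c "
from h import *
go(TARE+nrm*.119,Rpress)"
```

```text
t 0.1 xyz mm [ 456.6 -200.2   83.1] rot [-0.196  0.68   0.533] at [ 0.2104 -0.5346  0.2492] F [ 0.2546 -0.1322  0.5339] q [-1.4023  0.1815  1.6079  0.      1.3538 -0.2063]
```

Request:
play_rows(
  xyz=[
    [20, -10, 0],
    [70, -30, 5],
    [120, -55, 15],
    [180, -80, 25],
    [240, -105, 35],
    [300, -130, 45],
    [355, -155, 60],
    [400, -175, 70],
    [435, -190, 78],
    [457, -200, 83],
  ],
  rot=[
    [0, 0, 0],
    [-0.02, 0.07, 0.05],
    [-0.045, 0.15, 0.12],
    [-0.07, 0.24, 0.19],
    [-0.09, 0.32, 0.25],
    [-0.12, 0.41, 0.32],
    [-0.14, 0.49, 0.39],
    [-0.165, 0.57, 0.45],
    [-0.185, 0.64, 0.5],
    [-0.196, 0.68, 0.533],
  ],
  grip=[0, 0, 0, 0, 0, 0, 0, 0, 0, 0],
)

```text
time_s: 1.35
eef_pos: [0.5626, -0.1781, 0.1659]
eef_rot: [0.031, 0.936, -0.085, 0.341]
wrist_force: [0.4, -0.0, 0.6]
opening: 0.0
grasp_force: 0.0
```

```bash
python3 -c "
from h import *
go(TARE+nrm*.119,Rpress)
c=vision.camera('top');save(c,'t2.png');cv2.imwrite('pics/t2c.png',cv2.resize(c['color'][120:220,260:380],None,fx=6,fy=6)[...,::-1])"
```

```text
t 1.35 xyz mm [ 0.4  3.  -0.5] rot [-0.001 -0.001  0.   ] at [ 0.5626 -0.1781  0.1659] F [ 0.3577 -0.0407  0.5632] q [-0.6672  0.0006  2.1565  0.7504  0.4577  0.4899]
```

View pics/t2c.png

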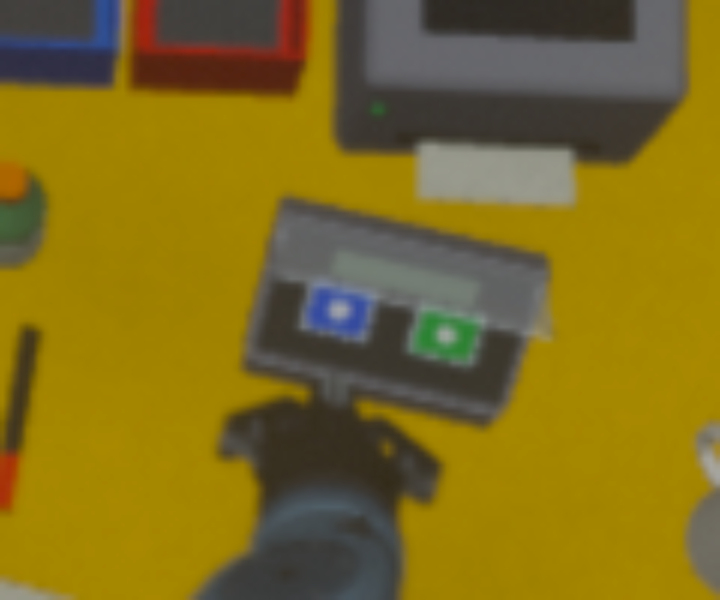

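The picture shows the closed fingertips at crop (337,380), in line down-slope of the blue key at (340,308). The guard line is just above the keys.

Request:
play_rows(
  xyz=[
    [0, 0, 0],
    [0, 0, 15],
    [0, 0, 30],
    [0, 0, 45],
    [0, 0, 60],
    [0, 0, 72],
    [0, 0, 82],
    [0, 0, 88],
    [0, 0, 88],
    [0, 0, 88],
  ],
  rot=[
    [0, 0, 0],
    [0, 0, 0],
    [0, 0, 0],
    [0, 0, 0],
    [0, 0, 0],
    [0, 0, 0],
    [0, 0, 0],
    [0, 0, 0],
    [0, 0, 0],
    [0, 0, 0],
  ],
  grip=[0, 0, 0, 0, 0, 0, 0, 0, 0, 0],
)

```text
time_s: 2.65
eef_pos: [0.6182, -0.192, 0.0998]
eef_rot: [0.032, 0.936, -0.085, 0.341]
wrist_force: [-0.2, -0.9, -0.1]
opening: 0.0
grasp_force: 0.0
```

```bash
python3 -c "
from h import *
go(TARE+nrm*.019,Rpress)
c=vision.camera('top');save(c,'t3.png');cv2.imwrite('pics/t3c.png',cv2.resize(c['color'][150:190,295:355],None,fx=10,fy=10)[...,::-1])"
```

```text
t 2.65 xyz mm [-1.  -0.6 12.1] rot [ 0.001 -0.001  0.001] at [ 0.6182 -0.192   0.0998] F [-0.2081 -0.8507 -0.0862] q [-0.6119  0.2638  2.0371  0.9781  0.328   0.2795]
```

View pics/t3c.png

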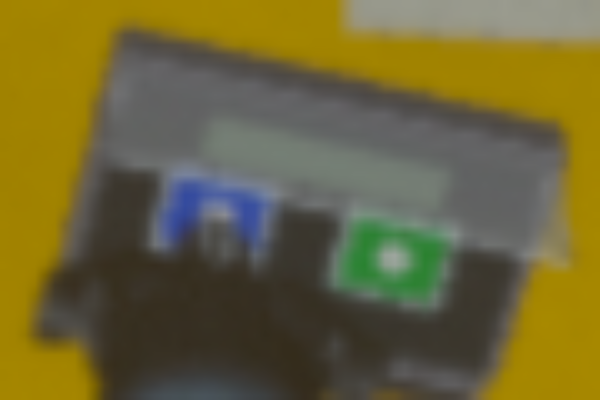

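The tips are over the lower middle of the blue key, at crop (217,225), about 12 mm off it. I'll advance slowly.

Request:
play_rows(
  xyz=[
    [-1, -0.5, 3],
    [-1, -0.5, 6],
    [-1, -0.5, 8],
    [-1, -0.5, 9],
    [-1, -0.5, 10],
    [-1, -0.5, 10],
    [-1, -0.5, 10],
    [-1, -0.5, 10],
    [-1, -0.5, 10],
    [-1, -0.5, 10],
  ],
  rot=[
    [0, 0, 0],
    [0, 0, 0],
    [0, 0, 0],
    [0, 0, 0],
    [0, 0, 0],
    [0, 0, 0],
    [0, 0, 0],
    [0, 0, 0],
    [0, 0, 0],
    [0, 0, 0],
  ],
  grip=[0, 0, 0, 0, 0, 0, 0, 0, 0, 0],
)

```text
time_s: 3.95
eef_pos: [0.6239, -0.1926, 0.0914]
eef_rot: [0.032, 0.936, -0.085, 0.341]
wrist_force: [-0.0, -0.2, -0.2]
opening: 0.001
grasp_force: 0.0
```

```bash
python3 -c "
from h import *
go(TARE+nrm*.019,Rpress);print(readout.get_obs()['wrist_force']@nrm)"
```

```text
t 3.95 xyz mm [ 0.1 -0.2  1.9] rot [ 0.002 -0.001  0.001] at [ 0.6239 -0.1926  0.0914] F [-0.0185 -0.1545 -0.1752] q [-0.6057  0.2924  2.0239  1.0133  0.3156  0.247 ]
-0.14046035564393877
```

Request:
play_rows(
  xyz=[
    [0, 0, 0.5],
    [0, 0, 1],
    [0, 0, 1.5],
    [0, 0, 2],
    [0, 0, 2],
    [0, 0, 2],
    [0, 0, 2],
    [0, 0, 2],
    [0, 0, 2],
    [0, 0, 2],
  ],
  rot=[
    [0, 0, 0],
    [0, 0, 0],
    [0, 0, 0],
    [0, 0, 0],
    [0, 0, 0],
    [0, 0, 0],
    [0, 0, 0],
    [0, 0, 0],
    [0, 0, 0],
    [0, 0, 0],
  ],
  grip=[0, 0, 0, 0, 0, 0, 0, 0, 0, 0],
)

```text
time_s: 5.2
eef_pos: [0.6252, -0.1928, 0.0898]
eef_rot: [0.032, 0.936, -0.085, 0.341]
wrist_force: [0.5, -0.0, 1.0]
opening: 0.004
grasp_force: 0.0
```

```bash
python3 -c "
from h import *
go(TARE+nrm*.019,Rpress);print(readout.get_obs()['wrist_force']@nrm)"
```

```text
t 5.2 xyz mm [ 0.1 -0.2 -0.1] rot [ 0.001 -0.001  0.001] at [ 0.6252 -0.1928  0.0898] F [ 0.5003 -0.0453  0.9857] q [-0.6045  0.2981  2.0208  1.0193  0.3136  0.2415]
0.4335206009760438
```

Request:
play_rows(
  xyz=[
    [0, 0, 0.4],
    [0, 0, 0.8],
    [0, 0, 1.2],
    [0, 0, 1.5],
    [0, 0, 1.5],
    [0, 0, 1.5],
    [0, 0, 1.5],
    [0, 0, 1.5],
    [0, 0, 1.5],
    [0, 0, 1.5],
  ],
  rot=[
    [0, 0, 0],
    [0, 0, 0],
    [0, 0, 0],
    [0, 0, 0],
    [0, 0, 0],
    [0, 0, 0],
    [0, 0, 0],
    [0, 0, 0],
    [0, 0, 0],
    [0, 0, 0],
  ],
  grip=[0, 0, 0, 0, 0, 0, 0, 0, 0, 0],
)

```text
time_s: 6.45
eef_pos: [0.6261, -0.193, 0.0886]
eef_rot: [0.032, 0.936, -0.085, 0.341]
wrist_force: [-0.5, -0.4, -0.2]
opening: -0.001
grasp_force: 0.0
```

```bash
python3 -c "
from h import *
go(TARE+nrm*.019,Rpress);print(readout.get_obs()['wrist_force']@nrm)"
```

```text
t 6.45 xyz mm [ 0.2 -0.2 -1.6] rot [ 0.001 -0.001  0.001] at [ 0.6261 -0.193   0.0886] F [-0.5154 -0.4386 -0.2126] q [-0.6036  0.3023  2.0185  1.0238  0.3121  0.2374]
0.11208835125094177
```

Request:
play_rows(
  xyz=[
    [0, 0, 0.4],
    [0, 0, 0.8],
    [0, 0, 1.2],
    [0, 0, 1.5],
    [0, 0, 1.5],
    [0, 0, 1.5],
    [0, 0, 1.5],
    [0, 0, 1.5],
    [0, 0, 1.5],
    [0, 0, 1.5],
  ],
  rot=[
    [0, 0, 0],
    [0, 0, 0],
    [0, 0, 0],
    [0, 0, 0],
    [0, 0, 0],
    [0, 0, 0],
    [0, 0, 0],
    [0, 0, 0],
    [0, 0, 0],
    [0, 0, 0],
  ],
  grip=[0, 0, 0, 0, 0, 0, 0, 0, 0, 0],
)

```text
time_s: 7.7
eef_pos: [0.6271, -0.1932, 0.0875]
eef_rot: [0.032, 0.936, -0.085, 0.341]
wrist_force: [-1.6, -0.3, 1.9]
opening: 0.003
grasp_force: 1.2
```

```bash
python3 -c "
from h import *
go(TARE+nrm*.019,Rpress);print(readout.get_obs()['wrist_force']@nrm)"
```

```text
t 7.7 xyz mm [ 0.1 -0.2 -3.1] rot [ 0.002 -0.001  0.001] at [ 0.6271 -0.1932  0.0875] F [-1.5812 -0.2584  1.9251] q [-0.6027  0.3065  2.0161  1.0284  0.3105  0.2332]
2.444399874130561
```

Request:
play_rows(
  xyz=[
    [0, 0, 0.3],
    [0, 0, 0.6],
    [0, 0, 0.9],
    [0, 0, 1.2],
    [0, 0, 1.2],
    [0, 0, 1.2],
    [0, 0, 1.2],
    [0, 0, 1.2],
    [0, 0, 1.2],
    [0, 0, 1.2],
  ],
  rot=[
    [0, 0, 0],
    [0, 0, 0],
    [0, 0, 0],
    [0, 0, 0],
    [0, 0, 0],
    [0, 0, 0],
    [0, 0, 0],
    [0, 0, 0],
    [0, 0, 0],
    [0, 0, 0],
  ],
  grip=[0, 0, 0, 0, 0, 0, 0, 0, 0, 0],
)

```text
time_s: 8.95
eef_pos: [0.6278, -0.1933, 0.0866]
eef_rot: [0.032, 0.936, -0.085, 0.341]
wrist_force: [-5.0, 0.4, 4.6]
opening: -0.002
grasp_force: 3.4
```

```bash
python3 -c "
from h import *
go(TARE+nrm*.019,Rpress);print(readout.get_obs()['wrist_force']@nrm)"
```

```text
t 8.95 xyz mm [ 0.2 -0.2 -4.2] rot [ 0.002 -0.001  0.001] at [ 0.6278 -0.1933  0.0866] F [-5.0061  0.369   4.5594] q [-0.6021  0.3097  2.0144  1.032   0.3093  0.2298]
6.700575102557785
```

Request:
play_rows(
  xyz=[
    [0, 0, 0],
    [0, 0, 0],
    [0, 0, 0],
    [0, 0, 0.2],
    [0, 0, 0.5],
    [0, 0, 0.8],
    [0, 0, 0.95],
    [0, 0, 0.95],
    [0, 0, 0.95],
    [0, 0, 0.95],
  ],
  rot=[
    [0, 0, 0],
    [0, 0, 0],
    [0, 0, 0],
    [0, 0, 0],
    [0, 0, 0],
    [0, 0, 0],
    [0, 0, 0],
    [0, 0, 0],
    [0, 0, 0],
    [0, 0, 0],
  ],
  grip=[0, 0, 0, 0, 0, 0, 0, 0, 0, 0],
)

```text
time_s: 10.2
eef_pos: [0.6283, -0.1934, 0.086]
eef_rot: [0.032, 0.936, -0.085, 0.341]
wrist_force: [-7.8, 1.5, 7.8]
opening: 0.004
grasp_force: 5.7
```

```bash
python3 -c "
from h import *
go(TARE+nrm*.019,Rpress);print(readout.get_obs()['wrist_force']@nrm)"
```

```text
t 10.2 xyz mm [ 0.2 -0.2 -5. ] rot [ 0.002 -0.001  0.001] at [ 0.6283 -0.1934  0.086 ] F [-7.7587  1.5165  7.7721] q [-0.6016  0.3119  2.0133  1.0348  0.3085  0.2273]
11.034998272251489
```

Request:
play_rows(
  xyz=[
    [0, 0, 0.05],
    [0, 0, 0.05],
    [0, 0, 0.05],
    [0, 0, -2],
    [0, 0, -8],
    [0, 0, -25],
    [0, 0, -45],
    [0, 0, -70],
    [0, 0, -95],
    [0, 0, -115],
  ],
  rot=[
    [0, 0, 0],
    [0, 0, 0],
    [0, 0, 0],
    [0, 0, 0],
    [0, 0, 0],
    [0, 0, 0],
    [0, 0, 0],
    [0, 0, 0],
    [0, 0, 0],
    [0, 0, 0],
  ],
  grip=[0, 0, 0, 0, 0, 0, 0, 0, 0, 0],
)

```text
time_s: 11.45
eef_pos: [0.5552, -0.1798, 0.1748]
eef_rot: [0.032, 0.936, -0.085, 0.341]
wrist_force: [0.4, 0.0, -0.7]
opening: 0.001
grasp_force: 0.0
```

```bash
cat >> h.py <<'E'
w=np.radians(18.5)
def down(a): # tool down with y axis at angle a
    y=np.array([np.cos(a),np.sin(a),0]); z=-up; return np.c_[np.cross(y,z),y,z]
CH=np.array([.379,-.3045,0])
TR=np.array([.5905,.262,.049]); wt=np.radians(-11.5)
E
python3 -c "
from h import *
print('final F chk');go(CH+[0,0,.15],down(w));go(CH+[0,0,.15],down(w+np.pi))
c=vision.camera('top');save(c,'t4.png');cv2.imwrite('pics/t4c.png',cv2.resize(c['color'][130:280,130:390],None,fx=3,fy=3)[...,::-1])"
```

```text
final F chk
t 11.45 xyz mm [-131.5  154.4  -77.8] rot [ 0.722 -0.423 -1.976] at [ 0.5552 -0.1798  0.1748] F [ 0.367   0.0038 -0.7021] q [-0.6811 -0.0339  2.1675  0.7261  0.4802  0.5072]
t 11.45 xyz mm [-131.5  154.4  -77.8] rot [-0.37  -0.632  1.021] at [ 0.5552 -0.1798  0.1748] F [ 0.367   0.0038 -0.7021] q [-0.6811 -0.0339  2.1675  0.7261  0.4802  0.5072]
```

View pics/t4c.png

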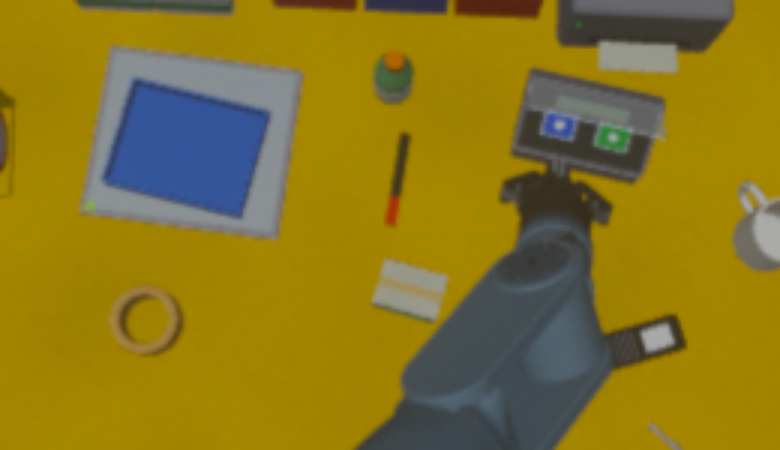

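The top view shows the blue tare key clear and untouched items in place; the tray and the charger (label at crop (655,338)) haven't moved.

Request:
play_rows(
  xyz=[
    [-5, 8, -15],
    [-15, 22, -35],
    [-28, 42, -55],
    [-42, 65, -72],
    [-57, 88, -88],
    [-72, 111, -100],
    [-86, 133, -110],
    [-95, 148, -115],
    [-99, 154, -116],
    [-99, 154, -116],
  ],
  rot=[
    [0, -0.03, 0],
    [0, -0.12, 0],
    [0, -0.22, 0],
    [0, -0.32, 0],
    [0, -0.42, 0],
    [0, -0.52, 0],
    [0, -0.6, 0],
    [0, -0.66, 0],
    [0, -0.698, 0],
    [0, -0.698, 0],
  ],
  grip=[0, 0, 0, 1, 1, 1, 1, 1, 1, 1],
)

```text
time_s: 12.75
eef_pos: [0.3802, -0.304, 0.1987]
eef_rot: [0.0, 0.996, -0.091, 0.0]
wrist_force: [0.7, -0.0, 0.3]
opening: 1.0
grasp_force: 0.0
```

```bash
python3 -c "
from h import *
go(CH+[0,0,.12],down(w))"
```

```text
t 12.75 xyz mm [-1.2  0.7 78.7] rot [ 0.001  0.    -2.075] at [ 0.3802 -0.304   0.1987] F [ 0.6687 -0.0085  0.3409] q [-0.9187  0.0357  1.8756 -0.0002  1.2293  0.8338]
```

Request:
play_rows(
  xyz=[
    [0, 0, 0],
    [0, 0, 5],
    [0, 0, 10],
    [0, 0, 20],
    [0, 0, 30],
    [0, 0, 40],
    [-1, 0.5, 50],
    [-1, 0.5, 60],
    [-1, 0.5, 70],
    [-1, 0.5, 78],
  ],
  rot=[
    [0, 0, -0.15],
    [0, 0, -0.33],
    [0, 0, -0.51],
    [0, 0, -0.69],
    [0, 0, -0.88],
    [0, 0, -1.06],
    [0, 0, -1.24],
    [0, 0, -1.42],
    [0, 0, -1.6],
    [0, 0, -1.78],
  ],
  grip=[1, 1, 1, 1, 1, 1, 1, 1, 1, 1],
)

```text
time_s: 14.0
eef_pos: [0.3792, -0.3036, 0.1208]
eef_rot: [0.001, 0.695, 0.719, 0.0]
wrist_force: [0.7, -0.8, 0.4]
opening: 0.994
grasp_force: 0.0
```

```bash
python3 -c "
from h import *
go(CH+[0,0,.021],down(w))"
```

```text
t 14.0 xyz mm [-0.7 -0.4 99.8] rot [ 0.001  0.002 -0.289] at [ 0.3792 -0.3036  0.1208] F [ 0.7442 -0.7813  0.3565] q [-0.9203  0.1455  1.9357  0.0004  1.0584 -0.9545]
```

Request:
play_rows(
  xyz=[
    [0, 0, 0],
    [0, 0, 8],
    [-0.5, 0, 20],
    [-0.7, -0.4, 35],
    [-0.7, -0.4, 52],
    [-0.7, -0.4, 70],
    [-0.7, -0.4, 84],
    [-0.7, -0.4, 93],
    [-0.7, -0.4, 97],
    [-0.7, -0.4, 97],
  ],
  rot=[
    [0, 0, -0.15],
    [0, 0, -0.289],
    [0, 0, -0.289],
    [0, 0, -0.289],
    [0, 0, -0.289],
    [0, 0, -0.289],
    [0, 0, -0.289],
    [0, 0, -0.289],
    [0, 0, -0.289],
    [0, 0, -0.289],
  ],
  grip=[1, 1, 1, 1, 1, 1, 1, 1, 1, 1],
)

```text
time_s: 15.25
eef_pos: [0.3786, -0.3055, 0.0242]
eef_rot: [0.001, 0.587, 0.81, -0.001]
wrist_force: [0.4, -0.3, 0.1]
opening: 0.997
grasp_force: 0.0
```

Request:
play_rows(
  xyz=[
    [0, 0, 0],
    [0, 0, 0],
    [0, 0, 0],
    [0, 0, 0],
    [0, 0, 0],
    [0, 0, 0],
    [0, 0, 0],
    [0, 0, 0],
    [0, 0, 0],
    [0, 0, 0],
  ],
  rot=[
    [0, 0, 0],
    [0, 0, 0],
    [0, 0, 0],
    [0, 0, 0],
    [0, 0, 0],
    [0, 0, 0],
    [0, 0, 0],
    [0, 0, 0],
    [0, 0, 0],
    [0, 0, 0],
  ],
  grip=[0.8, 0.7, 0.6, 0.5, 0.3, 0.2, 0, 0, 0, 0],
)

```text
time_s: 16.5
eef_pos: [0.3789, -0.3058, 0.0248]
eef_rot: [0.001, 0.587, 0.81, -0.001]
wrist_force: [0.4, 0.5, 5.4]
opening: 0.531
grasp_force: 62.6
```

```bash
python3 -c "
from h import *
o=readout.get_obs();print(o['opening'],o['grasp_force']);go(TR+[0,0,.024+.08],down(wt))"
```

```text
0.5311301550151303 62.59940028190613
t 16.5 xyz mm [ 473.5  377.8 -129.4] rot [0.001 0.003 0.517] at [ 0.3789 -0.3058  0.0248] F [0.4101 0.486  5.4141] q [-0.9231  0.3275  1.9626 -0.0007  0.8487 -1.2389]
```

Request:
play_rows(
  xyz=[
    [0, 0, -5],
    [0, 0, -25],
    [0, 0, -60],
    [0, 0, -100],
    [15, 12, -130],
    [45, 36, -145],
    [85, 68, -150],
    [130, 104, -150],
    [175, 140, -150],
    [220, 176, -150],
  ],
  rot=[
    [0, 0, 0],
    [0, 0, 0],
    [0, 0, 0],
    [0, 0, 0],
    [0, 0, 0.02],
    [0, 0, 0.06],
    [0, 0, 0.1],
    [0, 0, 0.15],
    [0, 0, 0.2],
    [0, 0, 0.25],
  ],
  grip=[0, 0, 0, 0, 0, 0, 0, 0, 0, 0],
)

```text
time_s: 17.75
eef_pos: [0.4771, -0.0394, 0.1735]
eef_rot: [0.001, 0.684, 0.73, -0.001]
wrist_force: [0.6, -0.2, -3.5]
opening: 0.527
grasp_force: 62.2
```

```bash
python3 -c "
from h import *
o=readout.get_obs();print(o['opening'],o['grasp_force']);go(TR+[0,0,.024+.08],down(wt))"
```

```text
0.526956480222753 62.15320944786072
t 17.75 xyz mm [293.5 132.6  20. ] rot [-0.     0.002  0.265] at [ 0.4771 -0.0394  0.1735] F [ 0.5738 -0.2223 -3.5304] q [-0.33    0.0508  1.916  -0.0018  1.1744 -0.3937]
```

Request:
play_rows(
  xyz=[
    [40, 18, 0],
    [80, 36, 0],
    [120, 54, 0],
    [160, 72, 0],
    [195, 88, 0],
    [230, 104, 0],
    [260, 118, 0],
    [280, 127, 3],
    [293, 132.5, 10],
    [293.5, 132.6, 19],
  ],
  rot=[
    [0, 0, 0.03],
    [0, 0, 0.06],
    [0, 0, 0.1],
    [0, 0, 0.14],
    [0, 0, 0.18],
    [0, 0, 0.22],
    [0, 0, 0.245],
    [0, 0, 0.265],
    [0, 0, 0.265],
    [0, 0, 0.265],
  ],
  grip=[0, 0, 0, 0, 0, 0, 0, 0, 0, 0],
)

```text
time_s: 19.0
eef_pos: [0.5898, 0.2606, 0.1533]
eef_rot: [0.001, 0.773, 0.634, -0.001]
wrist_force: [-0.3, 0.9, -3.1]
opening: 0.528
grasp_force: 62.1
```

```bash
python3 -c "
from h import *
go(TR+[0,0,.024],down(wt))
c=vision.camera('scene');cv2.imwrite('pics/s5.png',cv2.resize(c['color'][190:330,220:400],None,fx=4,fy=4)[...,::-1])"
```

```text
t 19.0 xyz mm [ 1.7  0.4 80.3] rot [0.    0.002 0.003] at [0.5898 0.2606 0.1533] F [-0.2624  0.8714 -3.09  ] q [ 0.2334  0.427   1.4983 -0.0022  1.2172  0.4315]
```

View pics/s5.png

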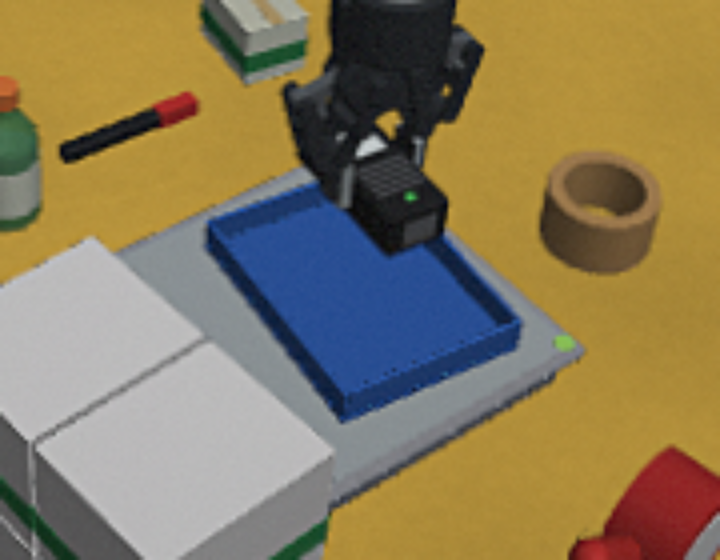

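The charger hangs level at crop (395,195) above the tray and lines up with it. I'll lower it.

Request:
play_rows(
  xyz=[
    [1, 0, 5],
    [1.7, 0.4, 20],
    [1.7, 0.4, 38],
    [1.7, 0.4, 54],
    [1.7, 0.4, 66],
    [1.7, 0.4, 73],
    [1.7, 0.4, 76],
    [1.7, 0.4, 77],
    [1.7, 0.4, 77.5],
    [1.7, 0.4, 77.5],
  ],
  rot=[
    [0, 0, 0],
    [0, 0, 0],
    [0, 0, 0],
    [0, 0, 0],
    [0, 0, 0],
    [0, 0, 0],
    [0, 0, 0],
    [0, 0, 0],
    [0, 0, 0],
    [0, 0, 0],
  ],
  grip=[0, 0, 0, 0, 0, 0, 0, 0, 0, 0],
)

```text
time_s: 20.3
eef_pos: [0.5912, 0.2618, 0.0773]
eef_rot: [0.001, 0.774, 0.634, 0.0]
wrist_force: [0.3, 0.4, -2.7]
opening: 0.527
grasp_force: 62.1
```

Request:
play_rows(
  xyz=[
    [0, 0, 0.3],
    [0, 0, 0.6],
    [0, 0, 0.9],
    [0, 0, 1.2],
    [0, 0, 1.4],
    [0, 0, 1.6],
    [0, 0, 1.6],
    [0, 0, 1.6],
    [0, 0, 1.6],
    [0, 0, 1.6],
  ],
  rot=[
    [0, 0, 0],
    [0, 0, 0],
    [0, 0, 0],
    [0, 0, 0],
    [0, 0, 0],
    [0, 0, 0],
    [0, 0, 0],
    [0, 0, 0],
    [0, 0, 0],
    [0, 0, 0],
  ],
  grip=[0, 0, 0, 0, 0, 0, 0, 0, 0, 0],
)

```text
time_s: 21.55
eef_pos: [0.5909, 0.2617, 0.0753]
eef_rot: [0.001, 0.774, 0.633, -0.0]
wrist_force: [-0.0, 0.8, -2.9]
opening: 0.528
grasp_force: 62.1
```

Request:
play_rows(
  xyz=[
    [0, 0, 0.2],
    [0, 0, 0.4],
    [0, 0, 0.6],
    [0, 0, 0.8],
    [0, 0, 1.0],
    [0, 0, 1.1],
    [0, 0, 1.2],
    [0, 0, 1.2],
    [0, 0, 1.2],
    [0, 0, 1.2],
  ],
  rot=[
    [0, 0, 0],
    [0, 0, 0],
    [0, 0, 0],
    [0, 0, 0],
    [0, 0, 0],
    [0, 0, 0],
    [0, 0, 0],
    [0, 0, 0],
    [0, 0, 0],
    [0, 0, 0],
  ],
  grip=[0, 0, 0, 0, 0, 0, 0, 0, 0, 0],
)

```text
time_s: 22.8
eef_pos: [0.5909, 0.2617, 0.0741]
eef_rot: [0.001, 0.774, 0.634, -0.0]
wrist_force: [0.7, -0.0, -2.4]
opening: 0.528
grasp_force: 62.1
```

Request:
play_rows(
  xyz=[
    [0, 0, 0.2],
    [0, 0, 0.4],
    [0, 0, 0.6],
    [0, 0, 0.8],
    [0, 0, 0.8],
    [0, 0, 0.8],
    [0, 0, 0.8],
    [0, 0, 0.8],
    [0, 0, 0.8],
    [0, 0, 0.8],
  ],
  rot=[
    [0, 0, 0],
    [0, 0, 0],
    [0, 0, 0],
    [0, 0, 0],
    [0, 0, 0],
    [0, 0, 0],
    [0, 0, 0],
    [0, 0, 0],
    [0, 0, 0],
    [0, 0, 0],
  ],
  grip=[0, 0, 0, 0, 0, 0, 0, 0, 0, 0],
)

```text
time_s: 24.05
eef_pos: [0.591, 0.2617, 0.0738]
eef_rot: [0.001, 0.774, 0.634, -0.0]
wrist_force: [-4.3, -1.5, 6.0]
opening: 0.527
grasp_force: 63.2
```

Request:
play_rows(
  xyz=[
    [0, 0, 0],
    [0, 0, 0],
    [0, 0, 0],
    [0, 0, 0],
    [0, 0, 0],
    [0, 0, 0],
    [0, 0, -5],
    [0, 0, -15],
    [0, 0, -35],
    [0, 0, -60],
  ],
  rot=[
    [0, 0, 0],
    [0, 0, 0],
    [0, 0, 0],
    [0, 0, 0],
    [0, 0, 0],
    [0, 0, 0],
    [0, 0, 0],
    [0, 0, 0],
    [0, 0, 0],
    [0, 0, 0],
  ],
  grip=[0.53, 0.58, 0.65, 0.72, 0.8, 0.8, 0.8, 0.8, 0.8, 0.8],
)

```text
time_s: 25.3
eef_pos: [0.591, 0.2618, 0.1349]
eef_rot: [0.001, 0.774, 0.634, -0.0]
wrist_force: [0.3, -0.7, -0.0]
opening: 0.802
grasp_force: 0.0
```

```bash
python3 -c "
from h import *
go(REC+nrm*.119,Rpress)
print(readout.get_obs()['opening'])"
```

```text
t 25.3 xyz mm [-507.8   60.3  -30.8] rot [-0.538  0.55   1.485] at [0.591  0.2618 0.1349] F [ 0.2767 -0.6689 -0.0383] q [ 0.2347  0.4508  1.5055 -0.0021  1.1849  0.4341]
0.8019916910244819
```

Request:
play_rows(
  xyz=[
    [0, 0, -30],
    [0, 0, -70],
    [-10, -5, -105],
    [-45, -15, -120],
    [-90, -28, -120],
    [-135, -41, -120],
    [-180, -54, -120],
    [-225, -68, -120],
    [-260, -79, -120],
    [-283, -85, -120],
  ],
  rot=[
    [0, 0, 0],
    [0, 0, 0],
    [0, 0, 0.15],
    [0, 0, 0.32],
    [0, 0, 0.49],
    [0, 0, 0.66],
    [0, 0, 0.83],
    [0, 0, 1.0],
    [0, 0, 1.17],
    [0, 0, 1.34],
  ],
  grip=[0.8, 0.8, 0.8, 0, 0, 0, 0, 0, 0, 0],
)

```text
time_s: 26.55
eef_pos: [0.4511, 0.0001, 0.2554]
eef_rot: [0.001, 1.0, 0.013, 0.002]
wrist_force: [0.0, 0.0, -0.6]
opening: 0.002
grasp_force: 0.0
```

```bash
python3 -c "
from h import *
go(REC+nrm*.119,Rpress)
c=vision.camera('top');cv2.imwrite('pics/t6.png',cv2.resize(c['color'][130:260,140:360],None,fx=3.5,fy=3.5)[...,::-1])"
```

```text
t 26.55 xyz mm [ 92.1 250.1  89.8] rot [-0.07   0.692  0.199] at [0.4511 0.0001 0.2554] F [ 0.0209  0.0348 -0.5588] q [-0.2628 -0.1143  1.8998 -0.0018  1.3524  1.2829]
```

View pics/t6.png

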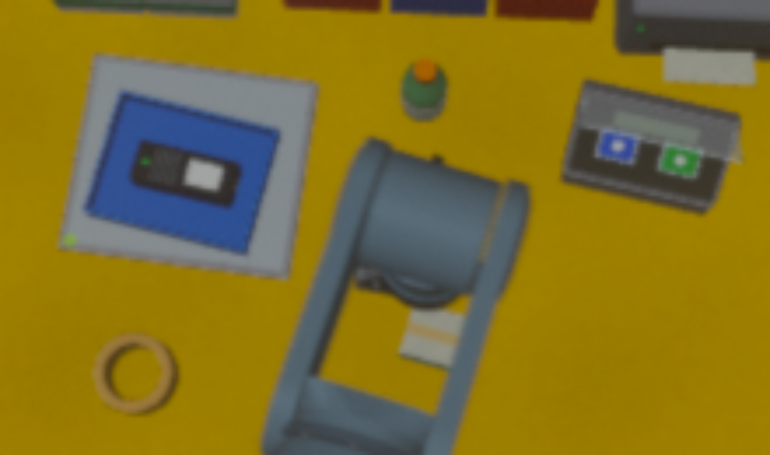

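The charger lies flat and centred in the tray at crop (187,173), and the tray hasn't moved. Next I'll go to the record key.

Request:
play_rows(
  xyz=[
    [5, 20, 2],
    [12, 55, 5],
    [22, 95, 15],
    [35, 135, 28],
    [48, 170, 42],
    [60, 200, 57],
    [72, 225, 70],
    [83, 240, 80],
    [92, 250, 89],
    [92, 250, 89.8],
  ],
  rot=[
    [0, 0.03, 0.01],
    [-0.01, 0.1, 0.03],
    [-0.02, 0.2, 0.06],
    [-0.03, 0.3, 0.09],
    [-0.04, 0.4, 0.115],
    [-0.05, 0.5, 0.145],
    [-0.06, 0.59, 0.17],
    [-0.066, 0.65, 0.187],
    [-0.07, 0.692, 0.199],
    [-0.07, 0.692, 0.199],
  ],
  grip=[0, 0, 0, 0, 0, 0, 0, 0, 0, 0],
)

```text
time_s: 27.85
eef_pos: [0.5518, -0.2457, 0.1644]
eef_rot: [0.029, 0.937, -0.082, 0.339]
wrist_force: [0.1, -0.7, 1.2]
opening: -0.004
grasp_force: 0.0
```

```bash
python3 -c "
from h import *
go(REC+nrm*.019,Rpress)"
```

```text
t 27.85 xyz mm [ 0.6  2.9 97.4] rot [-0.005  0.003  0.006] at [ 0.5518 -0.2457  0.1644] F [ 0.0591 -0.7494  1.2164] q [-0.8146  0.0507  2.1068  0.8225  0.55    0.308 ]
```

Request:
play_rows(
  xyz=[
    [0, 0, 0],
    [0, 0, 15],
    [0, 0, 30],
    [0, 0, 45],
    [0, 0, 60],
    [0, 0, 72],
    [0, 0, 82],
    [0, 0, 88],
    [0, 0, 88],
    [0, 0, 88],
  ],
  rot=[
    [0, 0, 0],
    [0, 0, 0],
    [0, 0, 0],
    [0, 0, 0],
    [0, 0, 0],
    [0, 0, 0],
    [0, 0, 0],
    [0, 0, 0],
    [0, 0, 0],
    [0, 0, 0],
  ],
  grip=[0, 0, 0, 0, 0, 0, 0, 0, 0, 0],
)

```text
time_s: 29.1
eef_pos: [0.6072, -0.2555, 0.097]
eef_rot: [0.03, 0.937, -0.082, 0.339]
wrist_force: [-0.4, 0.2, 0.0]
opening: -0.003
grasp_force: 0.0
```

```bash
python3 -c "
from h import *
go(REC+nrm*.019,Rpress)
c=vision.camera('top');cv2.imwrite('pics/t7c.png',cv2.resize(c['color'][150:190,295:355],None,fx=10,fy=10)[...,::-1])"
```

```text
t 29.1 xyz mm [0.5 2.8 9.5] rot [-0.005  0.003  0.005] at [ 0.6072 -0.2555  0.097 ] F [-0.3599  0.2043  0.0324] q [-0.7403  0.2993  1.995   1.0062  0.4187  0.1526]
```

View pics/t7c.png

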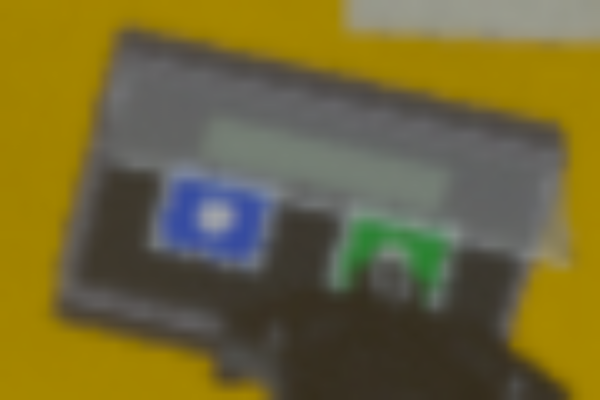

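The tips are over the lower middle of the green key, at crop (390,270), and need about 2 mm to the right.

Request:
play_rows(
  xyz=[
    [0, 1, 2],
    [0.3, 2, 5],
    [0.5, 2, 7],
    [0.5, 2, 9],
    [0.5, 2, 10],
    [0.5, 2, 11],
    [0.5, 2, 11],
    [0.5, 2, 11],
    [0.5, 2, 11],
    [0.5, 2, 11],
  ],
  rot=[
    [0, 0, 0],
    [-0.003, 0.003, 0.003],
    [-0.005, 0.003, 0.005],
    [-0.005, 0.003, 0.005],
    [-0.005, 0.003, 0.005],
    [-0.005, 0.003, 0.005],
    [-0.005, 0.003, 0.005],
    [-0.005, 0.003, 0.005],
    [-0.005, 0.003, 0.005],
    [-0.005, 0.003, 0.005],
  ],
  grip=[0, 0, 0, 0, 0, 0, 0, 0, 0, 0],
)

```text
time_s: 30.4
eef_pos: [0.6141, -0.2588, 0.0887]
eef_rot: [0.031, 0.936, -0.085, 0.341]
wrist_force: [-0.3, -0.8, 0.3]
opening: 0.003
grasp_force: 0.0
```

```bash
python3 -c "
from h import *
go(REC+nrm*.019,Rpress);print(readout.get_obs()['wrist_force']@nrm)"
```

```text
t 30.4 xyz mm [ 0.1  0.8 -1.6] rot [ 0. -0.  0.] at [ 0.6141 -0.2588  0.0887] F [-0.2825 -0.8379  0.3222] q [-0.7334  0.3297  1.9789  1.0385  0.4014  0.1285]
0.32818342027869807
```

Contact should come 1.4 mm further on; I'll go 2.2 mm.

Request:
play_rows(
  xyz=[
    [0, 0, 0.4],
    [0, 0, 0.8],
    [0, 0, 1.2],
    [0, 0, 1.6],
    [0, 0, 1.9],
    [0, 0, 2.2],
    [0, 0, 2.2],
    [0, 0, 2.2],
    [0, 0, 2.2],
    [0, 0, 2.2],
  ],
  rot=[
    [0, 0, 0],
    [0, 0, 0],
    [0, 0, 0],
    [0, 0, 0],
    [0, 0, 0],
    [0, 0, 0],
    [0, 0, 0],
    [0, 0, 0],
    [0, 0, 0],
    [0, 0, 0],
  ],
  grip=[0, 0, 0, 0, 0, 0, 0, 0, 0, 0],
)

```text
time_s: 31.65
eef_pos: [0.6155, -0.259, 0.087]
eef_rot: [0.031, 0.936, -0.085, 0.341]
wrist_force: [-4.5, 0.4, 4.2]
opening: -0.002
grasp_force: 3.1
```

```bash
python3 -c "
from h import *
go(REC+nrm*.019,Rpress);print(readout.get_obs()['wrist_force']@nrm)"
```

```text
t 31.65 xyz mm [ 0.1  0.9 -3.8] rot [ 0. -0.  0.] at [ 0.6155 -0.259   0.087 ] F [-4.486   0.4117  4.1734] q [-0.7318  0.3357  1.9756  1.0434  0.3991  0.1243]
6.080946826404389
```

Request:
play_rows(
  xyz=[
    [0, 0, 0],
    [0, 0, 0],
    [0, 0, 0.2],
    [0, 0, 0.4],
    [0, 0, 0.7],
    [0, 0, 0.95],
    [0, 0, 1.12],
    [0, 0, 1.12],
    [0, 0, 1.12],
    [0, 0, 1.12],
  ],
  rot=[
    [0, 0, 0],
    [0, 0, 0],
    [0, 0, 0],
    [0, 0, 0],
    [0, 0, 0],
    [0, 0, 0],
    [0, 0, 0],
    [0, 0, 0],
    [0, 0, 0],
    [0, 0, 0],
  ],
  grip=[0, 0, 0, 0, 0, 0, 0, 0, 0, 0],
)

```text
time_s: 32.9
eef_pos: [0.6161, -0.2591, 0.0863]
eef_rot: [0.031, 0.936, -0.085, 0.341]
wrist_force: [-9.2, 2.7, 8.5]
opening: 0.005
grasp_force: 5.9
```

```bash
python3 -c "
from h import *
go(REC+nrm*.019,Rpress);print(readout.get_obs()['wrist_force']@nrm)"
```

```text
t 32.9 xyz mm [ 0.1  0.9 -4.7] rot [ 0. -0.  0.] at [ 0.6161 -0.2591  0.0863] F [-9.2208  2.6821  8.5088] q [-0.7311  0.3382  1.9742  1.0458  0.3981  0.1221]
12.65894547644993
```

Request:
play_rows(
  xyz=[
    [0, 0, 0],
    [0, 0, 0],
    [0, 0, 0],
    [0, 0, -2],
    [0, 0, -8],
    [0, 0, -25],
    [0, 0, -45],
    [0, 0, -70],
    [0, 0, -95],
    [0, 0, -115],
  ],
  rot=[
    [0, 0, 0],
    [0, 0, 0],
    [0, 0, 0],
    [0, 0, 0],
    [0, 0, 0],
    [0, 0, 0],
    [0, 0, 0],
    [0, 0, 0],
    [0, 0, 0],
    [0, 0, 0],
  ],
  grip=[0, 0, 0, 0, 0, 0, 0, 0, 0, 0],
)

```text
time_s: 34.15
eef_pos: [0.543, -0.2456, 0.175]
eef_rot: [0.031, 0.936, -0.085, 0.341]
wrist_force: [0.6, -1.4, -0.6]
opening: 0.0
grasp_force: 0.0
```

Request:
play_rows(
  xyz=[
    [0, 0, -10],
    [0, 0, -20],
    [0, 0, -30],
    [0, 0, -30],
    [0, 0, -30],
    [0, 0, -30],
    [0, 0, -30],
    [0, 0, -30],
    [0, 0, -30],
    [0, 0, -30],
  ],
  rot=[
    [0, 0, 0],
    [0, 0, 0],
    [0, 0, 0],
    [0, 0, 0],
    [0, 0, 0],
    [0, 0, 0],
    [0, 0, 0],
    [0, 0, 0],
    [0, 0, 0],
    [0, 0, 0],
  ],
  grip=[0, 0, 0, 0, 0, 0, 0, 0, 0, 0],
)

```text
time_s: 35.4
eef_pos: [0.5246, -0.2422, 0.1972]
eef_rot: [0.031, 0.936, -0.085, 0.341]
wrist_force: [0.4, -0.3, 0.6]
opening: -0.004
grasp_force: 0.0
```

```bash
python3 -c "
from h import *
print(ctrl.hand_in())"
```

```text
the job is handed in; nothing more can be done
None
```

I pressed tare at about 11 N with the tray empty, set the charger flat in the tray, pressed record at about 12.7 N, and handed the job in at 35 s; no verdict came back, and nothing in the scene showed whether the keys took.

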